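Tension three spokes of a bent-wood wheel

ROBOT

A 7-joint arm with a two-finger parallel gripper is mounted at the origin on the work surface. World frame = base frame: x ahead of the robot, y to its left, z up, the work surface at z = 0. Lengths are in m, angles in rad, forces in N, time in s.
With the tool pointing down it reaches from about 0.425 to 0.875 m from the base axis. Payload 4.7 kg.
Tool frame: the origin (TCP) lies between the finger pads; the fingertips stand 11 mm ahead of it and the grasp point (between the pads) lies 8 mm behind it; z points along the fingers, y is the direction in which the jaws open and shut (so a half turn about z gives the same grasp; the last joint's range is limited). The gripper opens to 87 mm and grips with 3 to 60 N. Pads are 19 mm wide; open, the fingers measure 117 mm over their backs; the gripper's body (75 mm by 190 mm) begins 51 mm behind the grasp point.
Start: joints at [1.318, 0.321, -0.07, 1.45, 0.023, 1.371, -0.057], TCP at [0.171, -0.627, 0.234] pointing down, gripper open.
Joint ranges: [-2.86, 2.86], [-0.3, 2.09], [-1.38, 1.24], [0.06, 2.45], [-1.56, 4.7], [0.09, 2.05], [-2.69, 2.69]. Speed limits (rad/s): [2.57, 2.57, 3.14, 3.14, 3.14, 3.14, 3.14].

INTERFACE

Orientations are given as a rotation vector (axis times angle).
In Python, from workcell import * gives the robot as it stands. Calls block until the motion is done:
- reach(position, orientation): joint-space move of the TCP to a pose.
- servo_line(position, speed=0.15, ori=None, threshold=None): straight line of the TCP; ori=None keeps the orientation; speed is the mean speed in m/s. With threshold (N) it stops when the force on the tool has changed by that much, and returns True; else False.
- move_j(angles): joint-space move.
- command_gripper(opening, squeeze=None): finger opening in m; squeeze is the grip in N (None keeps the last); returns when the fingers have stopped.
- wait(seconds).
- ik(position, orientation): joint angles nearest the present ones, or None.
- observe(): the state.
- grab_frame(name): name is "side" or "top"; returns a dict with "img" (384x512x3 uint8, red, green, blue), "K" (3x3 intrinsics, pixels), "world_to_cam" (4x4, takes a point from world to camera coordinates). Camera axes: x right, y up, looking along -z (the intrinsics and any distortion apply to the point x, -y, -z); pixel columns grow to the right and rows downward; lengths in m; the calibration is good to about 2 mm. A picture is of the moment at which its call begins. There is no depth.
A pose or a line that the arm cannot do raises MotionError and nothing moves.
- close_job(): hands the job in, once; it reports no verdict.
The state is a dict: "time": time; "joint_pos": joint angles; "joint_vel": joint speeds; "joint_efforts": joint torques, N m; "tool_pos": TCP position; "tcp_rot": TCP orientation; "wrist_force": force on the tool from outside, world axes, zero at the start; "torque": the same for the moment, N m; "gripper_width": finger opening in m.
Only numpy, scipy, OpenCV 4.12 (cv2) and the standard library are available. Lean on these libraries where they do the work, as an engineer would, in place of code of your own. Each camera call takes 0.05 s, during which the arm holds its last target.

TASK

Tighten the three coloured spoke nipples on top of the wheel, clockwise as seen from outside the rim, in order around it: yellow first, then red, then blue. Every nipple has some free play; counting from where you feel its thread bite, give the yellow a quarter turn, the red two quarter turns and the blue a quarter turn. Do not knock the wheel round in its brake, do not crush the soft brass, leave the things lying about where they are, and let go of everything at the end.

Things in the scene. Friction and masses are not known exactly. Their poses are not given: they have to be found in the camera images.
- head_a (a point): Centre of the YELLOW-topped nipple: a square brass head, 12 x 12 mm across the flats, standing 24 mm out from the rim's outer face; the point is 12.5 mm above that face, on the axis. z: the turning axis, outwards from the hub; x, y: square to the flats, turning with it. Tightening is clockwise seen from outside (a negative turn about +z). Below its foot is a steel washer, 20 mm across, 2 mm thick.
- head_b (a point): Centre of the RED-topped nipple, the middle one, 24 degrees (52 mm) round the rim from the yellow; same shape, axes and action. Action of all three: free play first, nearly without resistance (0.01 N m), for 0.15 to 1.35 rad, new every time; then the thread bites and turning takes a steady 0.3 N m. It stays where left. Turned back, it only runs through its free play (1.4 rad in all).
- head_c (a point): Centre of the BLUE-topped nipple, 24 degrees further round from the red; same shape, axes and action. The place of the bite cannot be seen, only felt, as the moment about the turning axis that resists the fingers. The brass is soft: a finger pressing with more than about 50 N marks it; a grip of 30 to 40 N on the flats turns it without slipping.
- mark_a (a point): A point on the axis of the yellow nipple's spoke, 90 mm from the hub at the start. The bitten thread draws the spoke 1 mm outwards, away from the hub, per quarter turn (not during the free play): much finer than the measured poses show.
- mark_b (a point): The same for the red nipple's spoke.
- mark_c (a point): The same for the blue nipple's spoke.
- wheel: Centre of the wheel's hub, 140 mm above the bench. x lies along the level axle, pointing away from the robot or nearly so. The wheel stands upright in a low wooden stand (posts 45 mm wide, 153 mm high, 36 mm to each side of the wheel along the axle); its rim, of pale bent wood, is 250 mm in outer diameter and 34 mm wide.
- rim_top (a point): Point on the rim's outer face, 125 mm from the hub, at the foot of the red nipple. The wheel is held by a friction brake at the hub that slips if the rim is pushed round with more than about 10 N.
- putty_knife: Bystander: putty knife, 200 mm long, black handle, lying on the bench. Origin under its middle.
- pad_a: Bystander: round grey felt-covered sanding pad, 92 mm across and 22 mm high. Origin under its centre.
- pad_b: Bystander: a second such pad.
- glue_jar: Bystander: amber glass jar with a white cap, 60 mm across and 75 mm high. Origin under its centre.

How it is judged:
By the outcome, as a careful person would: the job done as asked, in the order asked, and still so for the second after the job is handed in, with the robot touching nothing.
It also fails if it takes over 72 s, if anything falls off the work surface, if the arm or the gripper's body presses on something with over 40 N, if the wrist force passes 120 N, or if a joint passes its speed limit or range.

## Working session

There is one attempt and no reset: what is moved stays moved. The work goes in short steps, each a Python script; the robot and the scene stay as the last script left them, time stands still between calls to the robot, and variables do not carry over. Pictures are saved under pics/ and viewed, and the job is handed in when it is done.

```bash
ls; mkdir -p pics; python3 - <<'E'
from workcell import *
import cv2,numpy as np
s=observe(); print({k:(np.round(v,3).tolist() if not isinstance(v,float) else v) for k,v in s.items()})
for n in("side","top"):
    f=grab_frame(n); np.savez(f"pics/{n}0.npz",**f); cv2.imwrite(f"pics/{n}0.png",f["img"][:,:,::-1]); print(f["K"],f["world_to_cam"],[k for k in f])
E
```

```text
pics
{'time': 0.0, 'joint_pos': [1.318, 0.322, -0.07, 1.452, 0.023, 1.371, -0.057], 'joint_vel': [-0.001, -0.0, 0.0, 0.0, 0.001, 0.001, -0.001], 'joint_efforts': [0.0, -49.129, -0.404, -31.253, -0.064, 0.044, 0.0], 'tool_pos': [0.171, -0.627, 0.232], 'tcp_rot': [-3.112, -0.418, 0.001], 'wrist_force': [-0.102, 0.475, -0.141], 'torque': [-0.026, -0.014, -0.046], 'gripper_width': 0.08705909103310343}
[[447.360598     0.         258.0754012 ]
 [  0.         447.360598   188.07518912]
 [  0.           0.           1.        ]] [[-0.87696212 -0.48013503  0.02019398  0.51633938]
 [ 0.29611951 -0.50680841  0.8096039  -0.32059356]
 [-0.37848472  0.71597178  0.58662912 -0.98598019]
 [ 0.          0.          0.          1.        ]] ['img', 'K', 'world_to_cam']
[[387.17244493   0.         261.07316435]
 [  0.         387.17244493 193.61239866]
 [  0.           0.           1.        ]] [[-0.00841084 -0.99991068  0.01038719 -0.01498311]
 [ 0.98586702 -0.00655372  0.16740153 -0.61540118]
 [-0.1673185   0.01164837  0.98583408 -1.18508623]
 [ 0.          0.          0.          1.        ]] ['img', 'K', 'world_to_cam']
```

View pics/side0.png

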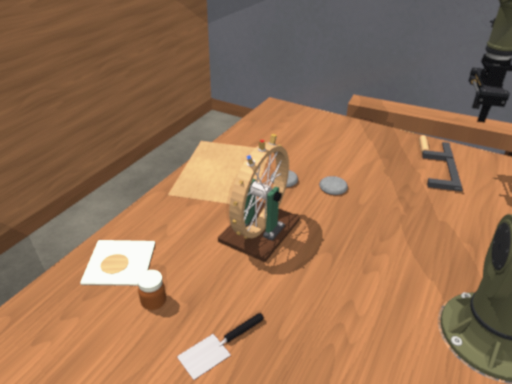

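View pics/top0.png

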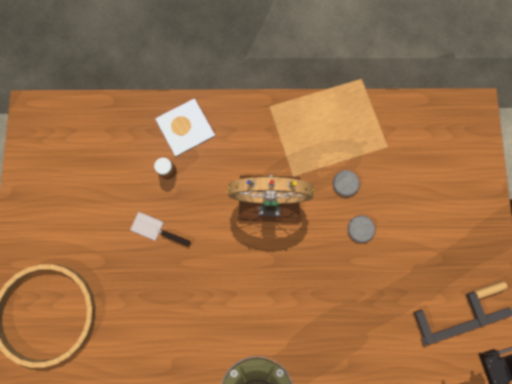

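```bash
python3 - <<'E'
import cv2
a=cv2.imread('pics/side0.png')[125:265,210:310]; cv2.imwrite('pics/sc.png',cv2.resize(a,None,fx=4,fy=4,interpolation=cv2.INTER_CUBIC)[:600])
a=cv2.imread('pics/top0.png')[165:235,220:320]; cv2.imwrite('pics/tc.png',cv2.resize(a,None,fx=8,fy=8,interpolation=cv2.INTER_CUBIC))
E
```

```text
(no output)
```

View pics/sc.png

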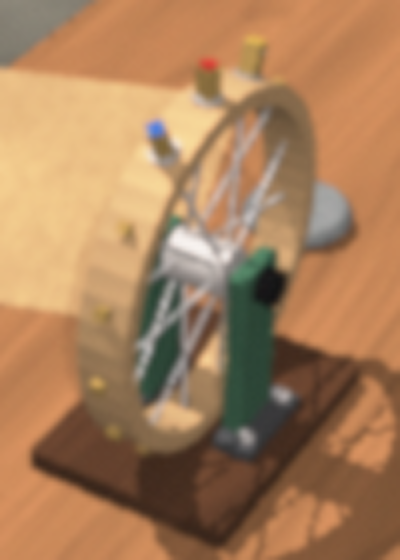

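View pics/tc.png

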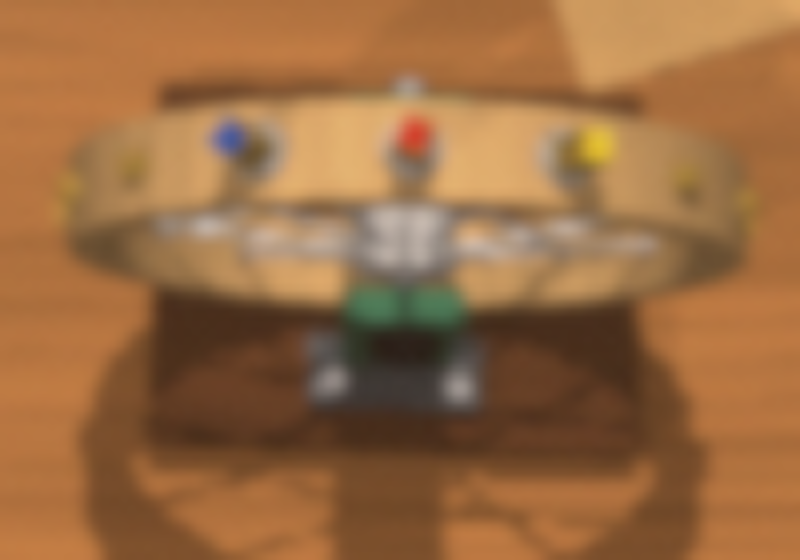

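```bash
cat > fit.py <<'E'
import cv2,numpy as np
from scipy.optimize import least_squares
roi={'side':(125,172,235,290),'top':(172,195,240,305)}
def cents(n,img):
    r0,r1,c0,c1=roi[n]; h=cv2.cvtColor(img,cv2.COLOR_RGB2HSV)[r0:r1,c0:c1].astype(int)
    H,S,V=h[...,0],h[...,1],h[...,2]; out={}
    for k,w in dict(y=(abs(H-27)<5)&(S>165)&(V>150),r=((H<6)|(H>174))&(S>170)&(V>120),b=(abs(H-115)<12)&(S>90)).items():
        nn,l,st,ce=cv2.connectedComponentsWithStats(w.astype(np.uint8),connectivity=8)
        if nn<2: out[k]=None;continue
        i=1+np.argmax(st[1:,4]); out[k]=(ce[i]+[c0,r0],st[i,4])
    return out
def proj(f,p):
    q=f['world_to_cam'][:3,:3]@p+f['world_to_cam'][:3,3]; u=np.array([q[0],-q[1],-q[2]]); v=f['K']@u; return v[:2]/v[2]
def geom(x,ang,r):  # ang: position round rim, 0=red, +1 = blue
    cx,cy,yaw,phi=x[:4]
    a=np.array([np.cos(yaw),np.sin(yaw),0]); t=np.array([-np.sin(yaw),np.cos(yaw),0])
    th=phi+ang*np.deg2rad(24)
    n=np.cos(th)*np.array([0,0,1])+np.sin(th)*t
    return np.array([cx,cy,.14])+r*n, n, a
E
python3 - <<'E'
from fit import *
F={n:dict(np.load(f'pics/{n}0.npz')) for n in('side','top')}
C={n:cents(n,F[n]['img']) for n in F}
for n in C: print(n,{k:(np.round(v[0],1),v[1]) if v else None for k,v in C[n].items()})
man={'side':dict(b=(249,157.5),r=(262,141.2),y=(273.75,135.5)),'top':dict(b=(248.4,181.8),r=(271.3,181.4),y=(294.2,182.7))}
for src in('auto','man'):
  for cams in(('side','top'),('top',),('side',)):
    def res(x):
        o=[]
        for n in cams:
            for k,a in dict(y=-1,r=0,b=1).items():
                px=C[n][k][0] if src=='auto' else np.array(man[n][k])
                o+=list(proj(F[n],geom(x,a,.148)[0])-px)
        return np.r_[o]
    s=least_squares(res,[.62,-.03,0,0]); print(src,cams,np.round(s.x,4),np.round(s.fun,1))
E
```

```text
side {'y': None, 'r': (array([262. , 140.5]), np.int32(6)), 'b': (array([248.5, 157. ]), np.int32(6))}
top {'y': (array([294.1, 183.1]), np.int32(8)), 'r': (array([271.5, 181.5]), np.int32(4)), 'b': (array([248.5, 182. ]), np.int32(2))}Traceback (most recent call last):
  File "<stdin>", line 15, in <module>
    return func(*args, **kwargs)
    vector_fun = VectorFunction(
        fun_wrapped,
    ...<6 lines>...
        workers=workers
    )
    self._update_fun()
    ~~~~~~~~~~~~~~~~^^
    self.f = self.fun_wrapped(xp_copy(self.x))
             ~~~~~~~~~~~~~~~~^^^^^^^^^^^^^^^^^
    return np.atleast_1d(self.fun(x))
                         ~~~~~~~~^^^
    return self.f(x, *self.args, **self.kwargs)
           ~~~~~~^^^^^^^^^^^^^^^^^^^^^^^^^^^^^^
  File "<stdin>", line 12, in res
TypeError: 'NoneType' object is not subscriptable
```

```bash
cat >> fit.py <<'E'
man={'side':dict(b=(248.6,157.),r=(261.9,140.7),y=(273.6,135.2)),'top':dict(b=(248.4,181.9),r=(271.4,181.4),y=(294.2,182.8))}
def fit(F,man,cams=('side','top'),r=.148):
    def res(x):
        return np.concatenate([proj(F[n],geom(x,a,r)[0])-np.array(man[n][k]) for n in cams for k,a in dict(y=-1,r=0,b=1).items()])
    return least_squares(res,[.62,-.03,0,0])
E
python3 - <<'E'
from fit import *
F={n:dict(np.load(f'pics/{n}0.npz')) for n in('side','top')}
for cams in(('side','top'),('top',),('side',)):
    s=fit(F,man,cams); print(cams,np.round(s.x,4),np.round(s.fun,1))
x=fit(F,man).x
for n,(r0,r1,c0,c1) in dict(side=(125,200,220,320),top=(165,235,220,320)).items():
    z=8; a=cv2.resize(F[n]['img'][r0:r1,c0:c1,::-1],None,fx=z,fy=z,interpolation=cv2.INTER_CUBIC).copy()
    P=lambda p: tuple(int(v) for v in ((proj(F[n],p)-[c0,r0]+.5)*z-.5))
    for k in(-1,0,1):
        cv2.line(a,P(geom(x,k,.127)[0]),P(geom(x,k,.149)[0]),(255,0,255),1)
    for w in(-.017,.017):
        pts=[P(geom(x,t,.125)[0]+w*geom(x,t,.125)[2]) for t in np.linspace(-7.5,7.5,90)]
        cv2.polylines(a,[np.array(pts)],False,(0,255,0),1)
    cv2.imwrite(f'pics/ov_{n}.png',a)
E
```

```text
('side', 'top') [ 0.6078 -0.0447 -0.0312  0.0116] [ 0.4 -0.5  0.2 -0.1  0.5 -0.5 -0.3 -0.2 -0.3 -0.3 -0.4 -0.3]
('top',) [ 0.6071 -0.0458 -0.0289  0.0128] [ 0.  0.  0. -0. -0.  0.]
('side',) [ 0.6077 -0.0423 -0.0315  0.008 ] [ 0.1 -0.1 -0.1  0.3  0.1 -0.1]
```

View pics/ov_side.png

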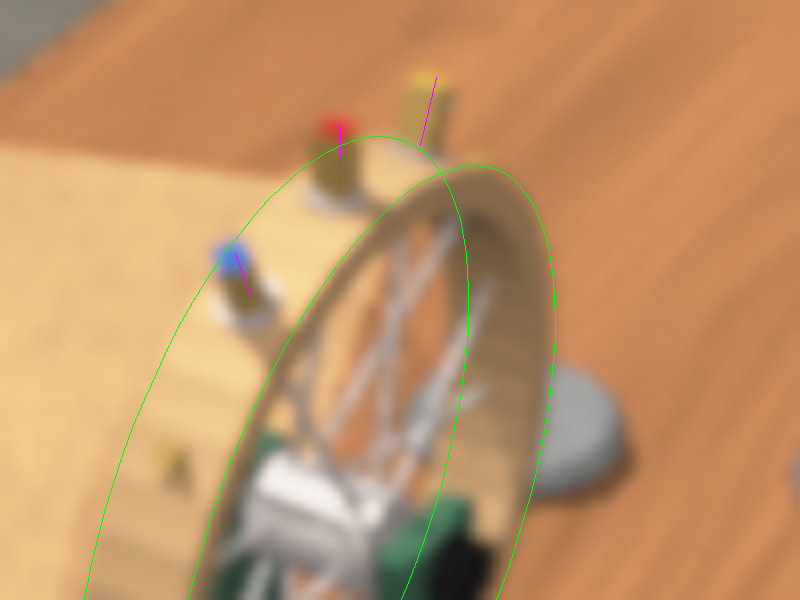

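View pics/ov_top.png

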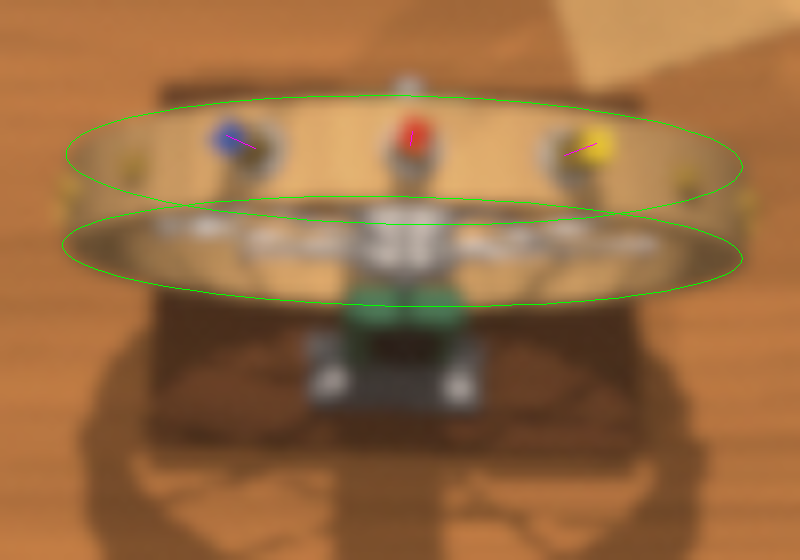

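```bash
cat > h.py <<'E'
from workcell import *
from fit import geom
import numpy as np
from scipy.spatial.transform import Rotation as R
X=[.6075,-.0447,-.0305,.0115]
ANG=dict(y=-1,r=0,b=1)
def pose(k,h,psi,off=(0,0)):
    """TCP h above rim face on axis of nipple k; psi = tool rotation about -n (cw from outside); off along (a,t)"""
    p,n,a=geom(X,ANG[k],.125+h); z=-n
    t=np.cross(n,a)
    y=np.cos(psi)*a+np.sin(psi)*np.cross(z,a)
    M=np.c_[np.cross(y,z),y,z]
    return p+off[0]*a+off[1]*t, R.from_matrix(M).as_rotvec()
def axis(k): return geom(X,ANG[k],0)[1]
def st():
    s=observe(); return s
E
python3 - <<'E'
from h import *
for k in 'yrb':
    for h in(.016,.08):
        for psi in np.arange(-np.pi,np.pi,np.pi/4):
            p,o=pose(k,h,psi); q=ik(p,o)
            print(k,h,round(psi,2),None if q is None else np.round(q,2))
print(observe()['time'])
E
```

```text
y 0.016 -3.14 [-0.42  0.48  1.07  1.48 -0.75  1.67 -2.51]
y 0.016 -2.36 [ 1.15  0.57 -1.18  1.42  0.12  1.48  2.35]
y 0.016 -1.57 [ 0.87  0.39 -0.7   1.43 -0.15  1.48  1.76]
y 0.016 -0.79 [ 0.86  0.39 -0.68  1.43 -0.16  1.48  0.98]
y 0.016 0.0 [ 0.91  0.41 -0.76  1.42 -0.12  1.48  0.17]
y 0.016 0.79 [ 0.78  0.37 -0.57  1.43 -0.2   1.48 -0.56]
y 0.016 1.57 [ 0.67  0.34 -0.43  1.43 -0.26  1.49 -1.31]
y 0.016 2.36 [ 0.62  0.34 -0.35  1.44 -0.28  1.49 -2.07]
y 0.08 -3.14 [-0.35  0.47  1.06  1.36 -0.74  1.78 -2.53]
y 0.08 -2.36 [ 1.15  0.56 -1.18  1.3   0.11  1.61  2.36]
y 0.08 -1.57 [ 0.88  0.39 -0.69  1.31 -0.15  1.6   1.76]
y 0.08 -0.79 [ 0.86  0.39 -0.67  1.31 -0.16  1.6   0.98]
y 0.08 0.0 [ 0.92  0.41 -0.75  1.31 -0.13  1.6   0.17]
y 0.08 0.79 [ 0.79  0.37 -0.55  1.31 -0.21  1.61 -0.56]
y 0.08 1.57 [ 0.68  0.34 -0.41  1.31 -0.26  1.61 -1.31]
y 0.08 2.36 [ 0.63  0.34 -0.33  1.32 -0.28  1.62 -2.08]
r 0.016 -3.14 None
r 0.016 -2.36 [ 0.9   0.44 -1.18  1.46  0.41  1.52  2.06]
r 0.016 -1.57 [ 0.73  0.33 -0.9   1.46  0.27  1.47  1.37]
r 0.016 -0.79 [ 0.7   0.32 -0.85  1.46  0.25  1.47  0.6
[... 855 characters left out ...]
 0.78  1.7   0.16]
b 0.016 0.0 [ 0.53  0.54 -1.18  1.46  0.84  1.74 -0.67]
b 0.016 0.79 [ 0.08  0.33 -0.48  1.47  0.54  1.57 -1.26]
b 0.016 1.57 [ 0.04  0.32 -0.44  1.48  0.52  1.57 -2.04]
b 0.016 2.36 [-1.09  0.45  1.07  1.52  0.04  1.44 -2.45]
b 0.08 -3.14 [ 0.46  0.53 -1.18  1.35  0.82  1.85  2.5 ]
b 0.08 -2.36 [ 0.46  0.53 -1.18  1.35  0.82  1.85  1.71]
b 0.08 -1.57 [ 0.38  0.46 -1.02  1.35  0.74  1.79  0.98]
b 0.08 -0.79 [ 0.43  0.49 -1.11  1.35  0.78  1.82  0.16]
b 0.08 0.0 [ 0.33  0.42 -0.93  1.35  0.7   1.77 -0.57]
b 0.08 0.79 [ 0.02  0.32 -0.47  1.36  0.53  1.69 -1.25]
b 0.08 1.57 [-0.    0.32 -0.44  1.36  0.52  1.68 -2.03]
b 0.08 2.36 [-1.1   0.43  1.07  1.41  0.05  1.56 -2.46]
0.1
```

```bash
python3 - <<'E'
from h import *
def pr(m):
    s=observe(); print(m,'t',round(s['time'],2),'p',np.round(s['tool_pos'],4),'j7',round(s['joint_pos'][6],3),'F',np.round(s['wrist_force'],2),'M',np.round(s['torque'],3),'w',round(s['gripper_width'],4))
pr(0)
p,o=pose('y',.065,-np.pi/2); reach(p,o); pr('hover'); print(np.round(p,4))
command_gripper(.034,5); pr('grip')
j=list(observe()['joint_pos']); j[6]-=.1; move_j(j); pr('j7-.1'); print(np.round((R.from_rotvec(observe()['tcp_rot'])*R.from_rotvec(o).inv()).as_rotvec(),4), axis('y'))
j[6]+=.1; move_j(j); pr('j7 back')
import cv2
for n in('side','top'):
    f=grab_frame(n); np.savez(f"pics/{n}1.npz",**f)
    r=dict(side=(80,200,200,320),top=(140,240,220,340))[n]
    cv2.imwrite(f'pics/{n}1.png',cv2.resize(f['img'][r[0]:r[1],r[2]:r[3],::-1],None,fx=5,fy=5,interpolation=cv2.INTER_CUBIC))
E
```

```text
0 t 0.1 p [ 0.1712 -0.6266  0.2326] j7 -0.057 F [-0.13  0.56  0.36] M [ 0.035  0.039 -0.009] w 0.0873
hover t 2.48 p [ 0.605  -0.1211  0.3142] j7 1.759 F [-0.04 -0.08 -0.04] M [-0.403 -0.162 -0.043] w 0.0872
[ 0.6052 -0.1199  0.3145]
grip t 3.58 p [ 0.6052 -0.1199  0.3144] j7 1.759 F [-0.18 -0.1   1.06] M [-0.369 -0.126  0.   ] w 0.034
j7-.1 t 3.83 p [ 0.6052 -0.1199  0.3144] j7 1.662 F [ 0.51 -0.21 -0.18] M [-0.429 -0.116 -0.011] w 0.0336
[ 0.0012  0.0387 -0.0895] [-0.01208235 -0.39601994  0.91816242]
j7 back t 4.08 p [ 0.6052 -0.1199  0.3145] j7 1.758 F [0.11 0.57 0.85] M [-0.391 -0.192  0.059] w 0.0338
```

View pics/side1.png

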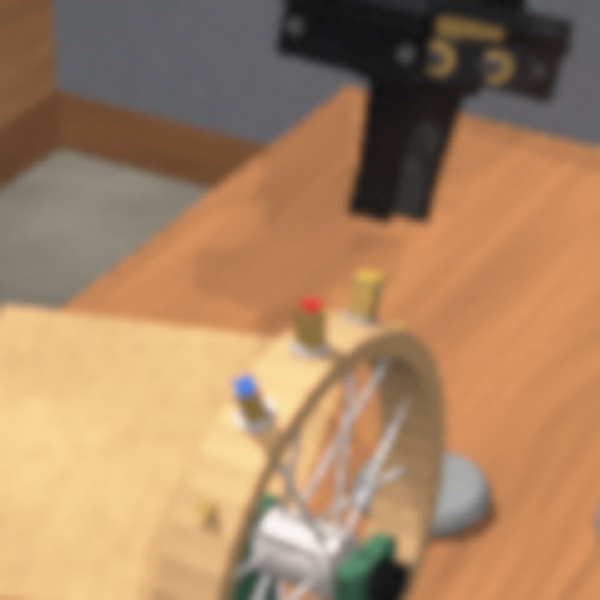

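View pics/top1.png

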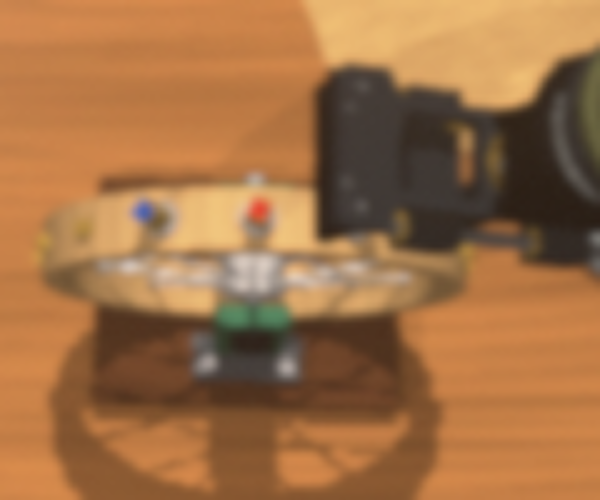

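```bash
cat >> h.py <<'E'
def avg(n=8,dt=.01):
    F=[];M=[]
    for _ in range(n):
        s=observe(); F.append(s['wrist_force']); M.append(s['torque'])
        if dt: wait(dt)
    return s,np.mean(F,0),np.mean(M,0)
def pr(m,k,n=6):
    s,F,M=avg(n); N=axis(k); a=geom(X,0,0)[2]; t=np.cross(N,a)
    print(m,'t',round(s['time'],2),'p',np.round(s['tool_pos'],4),'j7',round(s['joint_pos'][6],3),'Fatn',np.round([F@a,F@t,F@N],2),'Mn',round(M@N,3),'w',round(s['gripper_width'],4),flush=True)
    return s
E
python3 - <<'E'
from h import *
pr('start','y')
p,o=pose('y',.017,-np.pi/2); print(servo_line(p,.07,threshold=6)); pr('down','y'); print(np.round(p,4))
command_gripper(.0,3); pr('closed3','y')
E
```

```text
start t 4.22 p [ 0.6052 -0.1199  0.3145] j7 1.758 Fatn [ 0.06 -0.1   0.15] Mn 0.038 w 0.0339
False
down t 5.11 p [ 0.6061 -0.1012  0.2709] j7 1.76 Fatn [ 0.45  0.19 -0.01] Mn 0.036 w 0.0339
[ 0.6058 -0.1009  0.2704]
closed3 t 5.68 p [ 0.606  -0.1006  0.2707] j7 1.76 Fatn [0.26 1.24 0.6 ] Mn 0.082 w 0.0123
```

```bash
python3 - <<'E'
from h import *
command_gripper(.0,12); pr('closed12','y')
command_gripper(.0,35); pr('closed35','y')
E
```

```text
closed12 t 5.95 p [ 0.606  -0.1007  0.2707] j7 1.76 Fatn [0.68 1.84 1.28] Mn 0.042 w 0.0117
closed35 t 6.22 p [ 0.606  -0.1007  0.2707] j7 1.76 Fatn [0.51 1.96 1.79] Mn 0.054 w 0.0116
```

```bash
cat >> h.py <<'E'
def find_bite(k,step=.06,maxrot=1.6):
    N=axis(k); a=geom(X,0,0)[2]; t=np.cross(N,a)
    s,F,M=avg(10); base=M@N; j=np.array(s['joint_pos']); j0=j[6]; tr=[]
    while j0-j[6]<maxrot and j[6]-step>-2.66:
        j[6]-=step; move_j(list(j)); s,F,M=avg(4)
        tr.append((round(s['joint_pos'][6],3),round(float(M@N-base),3),round(float(F@a),1),round(float(F@t),1),round(float(F@N),1)))
        if abs(F@t)>7: print('TANG'); break
        if abs(M@N-base)>.15:
            s,F,M=avg(8); print('confirm',M@N-base)
            if abs(M@N-base)>.15: break
    for r in tr: print(*r)
    print('t',s['time'],'w',s['gripper_width'],flush=True); return base,tr
E
python3 - <<'E'
from h import *
find_bite('y')
E
```

```text
TANG
1.702 0.039 0.9 2.4 1.3
1.642 0.009 0.6 2.6 1.7
1.582 -0.004 0.5 3.2 1.9
1.523 0.015 0.9 3.5 1.7
1.462 0.018 0.9 4.4 1.9
1.403 0.008 1.1 5.0 2.4
1.343 0.012 1.2 5.8 1.8
1.282 0.031 1.5 5.7 1.9
1.222 0.046 1.5 6.2 1.6
1.162 0.033 1.5 6.8 1.8
1.102 0.01 1.4 6.6 1.4
1.042 0.031 2.0 6.9 1.6
0.982 0.017 2.0 6.7 1.5
0.922 0.015 2.0 6.4 1.5
0.862 0.019 2.3 7.2 1.7
t 10.55 w 0.011373717912088934
```

```bash
cat >> h.py <<'E'
def shift(k,da,dt,m='shift'):
    N=axis(k); a=geom(X,0,0)[2]; t=np.cross(N,a)
    s=observe(); servo_line(np.array(s['tool_pos'])+da*a+dt*t,.02); return pr(m,k,8)
E
python3 - <<'E'
from h import *
pr('before','y'); shift('y',0,.0008)
E
```

```text
before t 10.6 p [ 0.6066 -0.0997  0.2711] j7 0.862 Fatn [2.75 6.52 1.83] Mn 0.044 w 0.0116
shift t 10.92 p [ 0.6066 -0.0996  0.2712] j7 0.858 Fatn [1.29 3.16 0.91] Mn 0.082 w 0.012
```

```bash
cat >> h.py <<'E'
def turn(k,goal=None,base=.045,step=.06,maxrot=1.6):
    """goal None: until bite. else to j7=goal. recentres on lateral force."""
    N=axis(k); a=geom(X,0,0)[2]; t=np.cross(N,a)
    s,F,M=avg(4); j=np.array(s['joint_pos']); j0=j[6]; tr=[]; ok=False
    while True:
        nx=j[6]-step
        if goal is not None: nx=max(nx,goal)
        if nx<-2.67 or j0-nx>maxrot: print('LIMIT'); break
        j[6]=nx; move_j(list(j)); s,F,M=avg(4)
        tr.append((round(s['joint_pos'][6],3),round(float(M@N-base),3),round(float(F@a),1),round(float(F@t),1),round(float(F@N),1)))
        if np.hypot(F@a,F@t)>4:
            c=.00025*(F-N*(F@N)); servo_line(np.array(s['tool_pos'])+c,.02); s,F,M=avg(4); q=np.array(s['joint_pos']); tr.append(('rc',np.round([F@a,F@t,F@N],1))); q[6]=j[6]; j=q
            if np.hypot(F@a,F@t)>8: print('TANG'); break
        if goal is None and abs(M@N-base)>.15:
            s,F,M=avg(8)
            if abs(M@N-base)>.15: print('BITE',M@N-base); ok=True; break
        if goal is not None and j[6]<=goal+1e-6: ok=True; break
    for r in tr: print(*r)
    print('t',round(s['time'],2),'j7',round(s['joint_pos'][6],4),'cmd',round(j[6],4),'w',round(s['gripper_width'],4),flush=True); return ok
E
python3 - <<'E'
from h import *
turn('y',maxrot=.8)
E
```

```text
BITE 0.25944646697478996
0.799 -0.01 1.3 3.8 0.6
rc [0.5 1.7 1.3]
0.739 -0.004 1.0 2.7 1.3
0.68 0.003 2.0 2.6 0.6
0.62 0.002 2.7 2.9 0.8
0.56 0.016 4.0 2.7 0.4
rc [-1.4  1.2  2.8]
0.499 -0.025 0.8 2.3 1.7
0.44 0.25 1.5 1.4 2.0
t 13.57 j7 0.4394 cmd 0.4374 w 0.0115
```

```bash
python3 - <<'E'
from h import *
turn('y',goal=-1.12,step=.12,maxrot=2)
pr('end','y',15)
E
```

```text
0.323 0.212 1.4 1.8 1.4
0.204 0.197 3.1 2.2 0.5
0.084 0.205 4.6 1.9 -0.2
rc [-1.5  1.   2.4]
-0.037 0.165 1.7 1.3 1.0
-0.156 0.175 1.8 1.2 0.7
-0.276 0.152 3.9 0.8 0.1
rc [-1.7  0.7  2.2]
-0.397 0.165 1.0 0.6 1.1
-0.516 0.159 2.2 0.3 1.3
-0.636 0.164 3.2 -0.5 0.2
-0.756 0.178 4.1 -1.3 -0.6
rc [-1.3  0.   2.4]
-0.877 0.185 1.3 -0.7 1.2
-0.996 0.169 2.2 -0.8 0.4
-1.115 0.169 2.3 -1.8 0.5
t 18.13 j7 -1.1149 cmd -1.12 w 0.0116
end t 18.26 p [ 0.6091 -0.1003  0.2709] j7 -1.117 Fatn [ 2.73 -2.    0.8 ] Mn 0.204 w 0.0113
```

```bash
sed -i 's/^X=.*/X=[.6091,-.0445,-.0305,.0115]/' h.py; python3 - <<'E'
from h import *
command_gripper(.034,5); pr('open','y')
s=observe(); n=axis('y'); servo_line(np.array(s['tool_pos'])+.045*n,.12)
p,o=pose('r',.06,-np.pi/2); q=ik(p,o); print(np.round(q,2))
for ps in(-1.8,-2.1): print(ps,np.round(ik(pose('r',.06,ps)[0],pose('r',.06,ps)[1]),2))
import cv2
for nme in('side',):
    f=grab_frame(nme); r=(80,200,200,320)
    cv2.imwrite(f'pics/{nme}2.png',cv2.resize(f['img'][r[0]:r[1],r[2]:r[3],::-1],None,fx=5,fy=5,interpolation=cv2.INTER_CUBIC))
pr('up','y')
E
```

```text
open t 19.02 p [ 0.609  -0.0999  0.271 ] j7 -1.12 Fatn [ 0.21 -0.15 -0.16] Mn 0.01 w 0.0343
[ 0.92  0.47 -1.28  1.38  0.46  1.62  1.24]
-1.8 [ 0.94  0.51 -1.33  1.38  0.5   1.63  1.44]
-2.1 [ 0.88  0.42 -1.18  1.38  0.4   1.59  1.81]
up t 19.64 p [ 0.608  -0.1172  0.3114] j7 -1.12 Fatn [-0.    0.16 -0.29] Mn 0.01 w 0.034
```

View pics/side2.png

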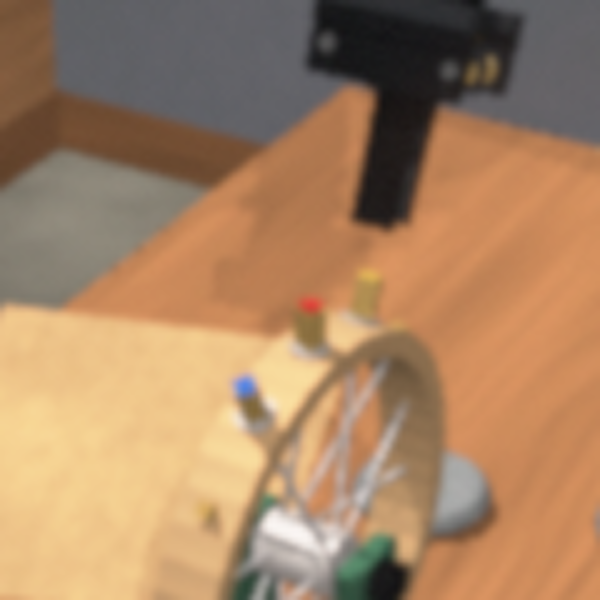

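```bash
python3 - <<'E'
from h import *
move_j([.73,.33,-.9,1.38,.27,1.56,1.37])
p,o=pose('r',.06,-np.pi/2); reach(p,o); pr('hover','r',4); print(p)
p,o=pose('r',.017,-np.pi/2); print(servo_line(p,.1,threshold=6)); pr('down','r',4); print(p)
command_gripper(.0,3); pr('c3','r',4)
E
```

```text
hover t 22.06 p [ 0.6092 -0.0414  0.3254] j7 1.378 Fatn [-0.23 -0.28  0.92] Mn -0.028 w 0.0338
[ 0.60916488 -0.04237354  0.32498777]
False
down t 22.68 p [ 0.6094 -0.0429  0.2824] j7 1.369 Fatn [0.48 0.44 0.32] Mn -0.002 w 0.0341
[ 0.6091498  -0.0428678   0.28199061]
c3 t 23.2 p [ 0.6093 -0.0428  0.2824] j7 1.369 Fatn [ 0.31 -0.16  1.53] Mn 0.013 w 0.0147
```

```bash
python3 - <<'E'
from h import *
command_gripper(.0,12); pr('c12','r',4)
E
```

```text
c12 t 23.45 p [ 0.6093 -0.0428  0.2823] j7 1.369 Fatn [0.31 0.06 2.35] Mn 0.008 w 0.014
```

```bash
python3 - <<'E'
import numpy as np,cv2
f=np.load('pics/side0.npz')['img']
a=f[130:170,242:282,::-1]; cv2.imwrite('pics/z.png',cv2.resize(a,None,fx=14,fy=14,interpolation=cv2.INTER_NEAREST))
E
```

```text
(no output)
```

View pics/z.png

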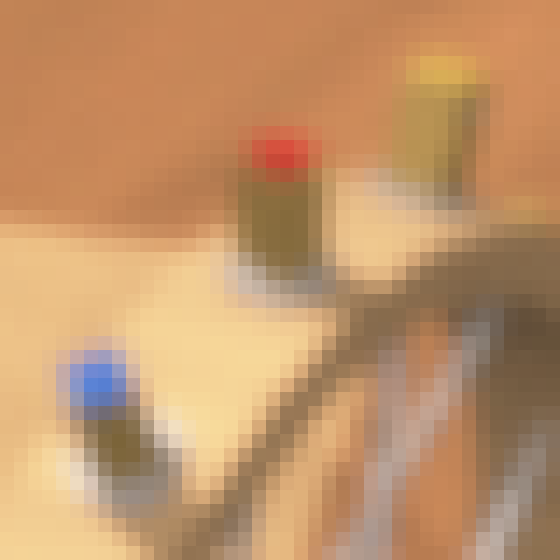

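```bash
python3 - <<'E'
from h import *
command_gripper(.022,3)
j=list(observe()['joint_pos']); j[6]+=.24; move_j(j)
command_gripper(.0,5); pr('c5','r',4)
E
```

```text
c5 t 24.62 p [ 0.6091 -0.0429  0.2818] j7 1.608 Fatn [-0.28  0.17  0.2 ] Mn -0.032 w 0.0157
```

```bash
python3 - <<'E'
from h import *
command_gripper(.022,3)
j=list(observe()['joint_pos']); j[6]=1.16; move_j(j)
command_gripper(.0,5); pr('c5','r',4)
s=observe()
if s['gripper_width']<.0127:
    command_gripper(.0,12); pr('c12','r',3)
    command_gripper(.0,35); pr('c35','r',6)
E
```

```text
c5 t 25.98 p [ 0.6091 -0.0427  0.2818] j7 1.16 Fatn [-0.17  0.16 -0.17] Mn 0.014 w 0.0128
```

```bash
python3 - <<'E'
from h import *
command_gripper(.0,14); pr('c14','r',3)
if observe()['gripper_width']<.0124:
    command_gripper(.0,35); pr('c35','r',6)
    if observe()['gripper_width']<.0119:
        turn('r',base=.0,step=.07,maxrot=1.7)
E
```

```text
c14 t 26.22 p [ 0.6091 -0.0427  0.2818] j7 1.16 Fatn [ 0.24  0.82 -0.06] Mn -0.017 w 0.0125
c35 t 26.48 p [ 0.6091 -0.0427  0.2818] j7 1.16 Fatn [ 0.21  1.05 -0.31] Mn -0.001 w 0.0118
BITE 0.21157097770388003
1.092 -0.016 0.3 0.9 -0.2
1.023 -0.017 0.8 1.0 0.0
0.953 -0.006 -0.2 1.2 0.1
0.883 -0.022 0.7 1.4 -0.4
0.813 -0.004 0.4 1.4 -0.4
0.743 0.09 -0.5 2.2 0.2
0.673 0.228 -0.5 2.5 0.4
t 28.57 j7 0.6725 cmd 0.67 w 0.0115
```

```bash
python3 - <<'E'
from h import *
turn('r',goal=-2.45,base=.0,step=.16,maxrot=3.4)
pr('end','r',6)
E
```

```text
0.516 0.095 0.2 2.5 -0.0
0.357 0.138 0.6 2.7 -0.1
0.198 0.116 0.8 2.5 -0.7
0.038 0.136 2.0 3.2 -0.8
-0.122 0.123 3.2 3.6 -1.6
rc [-2.   0.6  0.8]
-0.284 0.118 -0.1 1.8 -0.1
-0.443 0.128 0.6 1.6 -0.0
-0.602 0.129 0.9 1.9 -0.4
-0.762 0.141 1.8 1.9 -1.1
-0.922 0.12 2.3 0.8 -1.2
-1.082 0.131 3.8 1.0 -1.7
-1.242 0.138 4.8 0.2 -1.7
rc [-2.1  0.3  1.6]
-1.404 0.099 0.4 1.1 -0.3
-1.563 0.131 0.8 -0.1 0.3
-1.722 0.116 0.8 -0.5 0.5
-1.882 0.134 0.5 -1.0 0.3
-2.042 0.117 0.2 -2.1 0.4
-2.202 0.105 0.0 -1.7 0.8
-2.362 0.103 -0.1 -2.8 1.5
-2.446 0.204 -0.5 -3.5 1.1
t 35.31 j7 -2.4455 cmd -2.45 w 0.0119
end t 35.36 p [ 0.6099 -0.0431  0.2818] j7 -2.446 Fatn [-1.15 -3.86  1.46] Mn 0.218 w 0.0116
```

```bash
sed -i 's/^X=.*/X=[.6094,-.0445,-.0305,.0115]/' h.py; python3 - <<'E'
from h import *
command_gripper(.03,5); pr('open','r',3)
s=observe(); servo_line(np.array(s['tool_pos'])+.045*axis('r'),.12)
move_j([.39,.46,-1.0,1.38,.73,1.75,.98])
p,o=pose('b',.06,-np.pi/2); reach(p,o); pr('hover','b',4); print(p)
p,o=pose('b',.017,-np.pi/2); print(servo_line(p,.1,threshold=6)); pr('down','b',4); print(p)
command_gripper(.0,3); pr('c3','b',4)
E
```

```text
open t 36.04 p [ 0.6101 -0.0424  0.2818] j7 -2.45 Fatn [0.13 0.05 0.31] Mn -0.01 w 0.03
hover t 39.73 p [0.6118 0.0327 0.3084] j7 0.977 Fatn [0.16 0.19 0.37] Mn -0.068 w 0.0301
[0.61175377 0.03264893 0.30812942]
False
down t 40.34 p [0.6113 0.0148 0.2693] j7 0.967 Fatn [ 0.03 -0.36  0.65] Mn -0.02 w 0.0303
[0.61120668 0.01471702 0.26905069]
c3 t 40.79 p [0.6114 0.015  0.2695] j7 0.967 Fatn [ 0.02 -0.58  1.76] Mn -0.064 w 0.0163
```

```bash
python3 - <<'E'
from h import *
command_gripper(.022,3)
j=list(observe()['joint_pos']); j0=j[6]; j[6]=j0+.43; move_j(j)
command_gripper(.0,5); s=pr('c5+','b',4)
if s['gripper_width']>.0145:
    command_gripper(.022,3); j[6]=j0-.43; move_j(j); command_gripper(.0,5); pr('c5-','b',4)
E
```

```text
c5+ t 42.09 p [0.6111 0.0147 0.2689] j7 1.397 Fatn [-0.17 -0.14 -0.37] Mn -0.035 w 0.0143
```

```bash
python3 - <<'E'
from h import *
command_gripper(.022,3)
j=list(observe()['joint_pos']); j[6]=1.59; move_j(j)
command_gripper(.0,5); s=pr('c5','b',4)
if s['gripper_width']<.0131:
    command_gripper(.0,14); pr('c14','b',3)
    command_gripper(.0,35); pr('c35','b',6)
E
```

```text
c5 t 43.27 p [0.6111 0.0146 0.2689] j7 1.589 Fatn [-0.06  0.32 -0.06] Mn -0.04 w 0.0128
c14 t 43.51 p [0.6111 0.0146 0.2689] j7 1.59 Fatn [ 0.29  0.31 -0.44] Mn -0.04 w 0.0123
c35 t 43.77 p [0.6111 0.0146 0.2689] j7 1.59 Fatn [-0.12  0.16  0.28] Mn -0.064 w 0.0114
```

Aligned and gripped; now find the bite.

```bash
python3 - <<'E'
from h import *
turn('b',base=-.04,step=.07,maxrot=1.7)
E
```

```text
BITE 0.24246039011135234
1.522 -0.025 -0.4 0.1 0.3
1.453 -0.021 -0.7 -0.2 0.1
1.383 -0.039 0.4 -0.2 -0.4
1.313 -0.027 0.1 -0.0 0.3
1.243 -0.007 0.2 0.1 -0.1
1.173 -0.041 -0.0 0.1 0.2
1.103 -0.043 -0.1 1.0 -0.1
1.033 -0.018 -0.2 0.7 0.0
0.963 -0.011 -0.1 0.8 -0.2
0.893 -0.033 -0.3 1.1 -0.4
0.823 -0.018 -0.2 0.8 -0.9
0.753 -0.005 0.2 1.2 -0.1
0.683 -0.031 -0.3 1.5 -0.6
0.613 0.098 0.2 1.3 -0.4
0.543 0.247 0.5 1.1 -0.5
t 48.12 j7 0.5424 cmd 0.5399 w 0.0114
```

```bash
python3 - <<'E'
from h import *
turn('b',goal=-1.015,base=-.05,step=.13,maxrot=2)
pr('end','b',4)
command_gripper(.034,5); pr('open','b',3)
s=observe(); servo_line(np.array(s['tool_pos'])+.06*axis('b'),.12); pr('up','b',3)
import cv2
for n in('side','top'):
    f=grab_frame(n); np.savez(f"pics/{n}3.npz",**f); cv2.imwrite(f"pics/{n}3.png",f["img"][:,:,::-1])
    g=dict(np.load(f'pics/{n}0.npz'))['img']; cv2.imwrite(f"pics/d{n}.png",cv2.absdiff(f['img'],g)[:,:,::-1])
E
```

```text
0.416 0.182 0.5 1.5 -0.4
0.287 0.227 -0.2 1.1 -0.3
0.158 0.225 0.2 1.2 -0.9
0.028 0.207 0.3 1.6 -1.0
-0.102 0.215 0.8 1.7 -1.2
-0.232 0.223 1.3 1.4 -0.8
-0.362 0.218 1.3 1.5 -0.8
-0.492 0.261 1.1 1.9 -1.1
-0.622 0.247 1.2 1.9 -0.5
-0.752 0.233 2.1 1.8 -0.9
-0.882 0.251 2.6 2.1 -1.4
-1.009 0.24 2.7 1.9 -1.3
t 51.56 j7 -1.0091 cmd -1.015 w 0.0119
end t 51.59 p [0.6112 0.0148 0.2689] j7 -1.01 Fatn [ 2.42  2.1  -1.08] Mn 0.186 w 0.012
open t 52.33 p [0.6111 0.0147 0.2689] j7 -1.015 Fatn [0.32 0.04 0.34] Mn -0.008 w 0.0338
up t 53.0 p [0.6118 0.0394 0.3228] j7 -1.002 Fatn [ 0.24  0.52 -0.03] Mn -0.029 w 0.0345
```

View pics/side3.png

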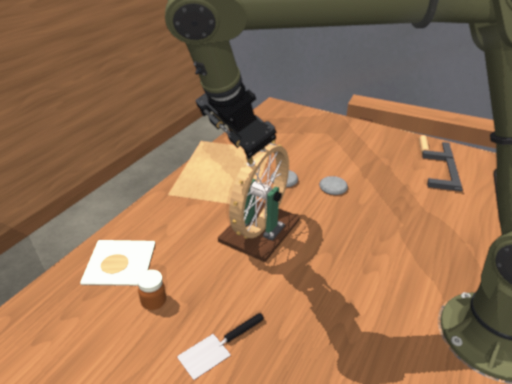

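View pics/dside.png

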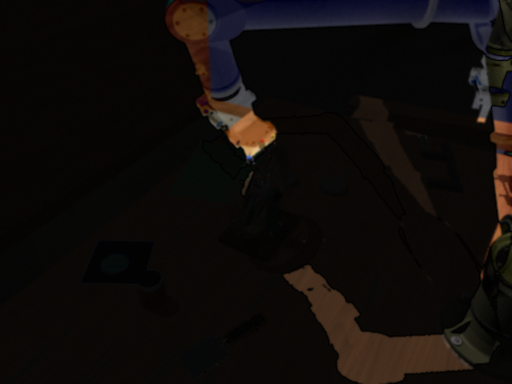

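View pics/dtop.png

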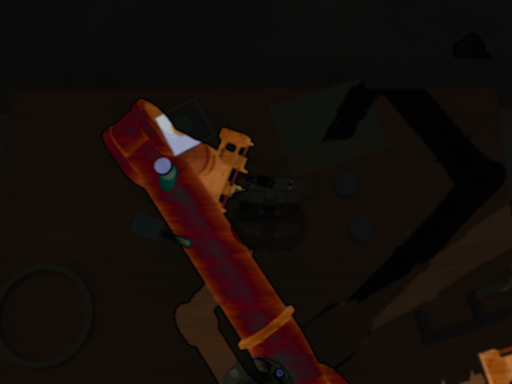

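```bash
python3 - <<'E'
from workcell import *
wait(.3); s=observe(); print(s['time'],s['wrist_force']); close_job()
E
```

```text
53.4083 [-0.33148978  0.58129554 -0.25540658]
the job is handed in; nothing more can be done
```

I tightened yellow, then red, then blue, each clockwise with a 35 N grip on the flats, and handed the job in at 53.4 s. The gripper is open and about 6 cm clear of the wheel.

| Nipple | Turn from the felt bite |
|---|---|
| Yellow | about 1.56–1.58 rad (quarter turn is 1.571) |
| Red | about 3.12–3.15 rad (two quarter turns are 3.142) |
| Blue | about 1.55–1.58 rad (quarter turn is 1.571) |

- **Bite:** it showed as a resisting moment jumping from about 0 to about 0.25 N m. Each bite is located only to within one 0.06–0.07 rad step.
- **Grip:** the finger width stayed at 11.3–12.0 mm throughout, so the heads did not slip in the grip.
- **Wheel:** sideways force on the wheel peaked at about 7 N, below the roughly 10 N brake limit. It came from a 1.5 mm off-centre grip on yellow, and I re-centred there.
- **Last pictures:** comparing them with the first ones shows the wheel and the bystanders I could see had not moved. The arm hides part of the top view.
- **Disagreement:** with the finger motion stopped, the measured moment was below the stated 0.3 N m (about 0.1–0.25). I took this as relaxation after each step, since the width showed no slip. The spoke draw of 1 mm per quarter turn is too fine to check with the cameras.

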